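Unscrew the jar that holds the brass weight

ROBOT

A 7-joint arm with a two-finger parallel gripper is mounted at the origin on a cart in front of the work surface, level with it; the furniture and walls round the work are solid. World frame = base frame: x ahead of the robot, y to its left, z up, the work surface at z = 0. Lengths are in m, angles in rad, forces in N, time in s.
With the tool pointing down it reaches from about 0.4 to 0.875 m from the base axis. Payload 19.3 kg.
Tool frame: the origin (TCP) lies at the very end of the fingers, on their centre line; the grasp point (between the pads) lies bot.pinch_z behind it (bot.pinch_z is the distance from the TCP to the grasp point, in m); z points along the fingers, y is the line along which they close (so a half turn about z gives the same grasp; the last joint's range is limited). The gripper opens to 85 mm and grips with 20 to 120 N. Pads are 22 mm wide; open, the fingers measure 114 mm over their backs; the gripper's body (76 mm by 85 mm) begins 54 mm behind the grasp point. The pads swing forward as they close: fully open they stand 13 mm farther back than shut.
Start: joints at [-1.249, 0.521, -0.036, 1.599, 0.021, 1.021, -0.113], TCP at [0.239, 0.578, 0.231] pointing down, gripper open.
Joint ranges: [-2.91, 2.91], [-0.3, 2.13], [-1.5, 1.42], [0.17, 2.43], [-1.26, 4.41], [0.16, 1.93], [-2.52, 2.52]. Speed limits (rad/s): [1.89, 1.89, 2.39, 2.39, 3.01, 3.01, 3.01].

INTERFACE

Orientations are given as [roll, pitch, yaw] about the fixed x, y, z axes, in that order (R = Rz(yaw) Ry(pitch) Rx(roll)).
In Python, from workcell import bot, grab_frame, ticket gives the robot as it stands.
- The arm moves only by the tool arm_command, never from a script. Its argument "commands" is a list of rows, each a list of 3 entries, a list of its own where there are three numbers: the shift along the world's x, y, z in mm, then the turn about the world's z in rad, then the gripper command: -1 is fully open, 1 is shut, values between are in proportion. In form: [[[tx, ty, tz], roll, fingers], ...]. A call has 1 to 20 rows; each row shifts and turns the commanded pose from where the row before left it; what a row does not reach is not made up. A row lasts 1/10 s, in which the tool goes at most 50 mm and 8.59 degrees, less where a joint would pass 70% of its speed; a pose out of reach is approached as far as the arm can. A call with a gripper value outside its range is refused whole. The fingers move at their own pace and stop on an object; "newtons" is the grip in N (left out, the last holds). Time passes only in rows, so rows that do not move let the fingers close. It gives the time, the measured TCP pose, the force, the opening and the grip force at its end, in the units of the state.
- bot.observe(): the state, without advancing time (a new reading comes with each control period).
- grab_frame(name): name is "scene" or "top" or "wrist"; returns a dict with "image" (400x640x3 uint8, red, green, blue), "vertical_fov" (degrees; the focal length in pixels is half the picture's height over the tangent of half this angle, whatever the lens; pixels are square), "cx", "cy" (the principal point, pixels), "k1" (the pictures are not rectified: a ray, as slopes to the right and down, at radius r is drawn at 1 + k1 r^2 times it, then the intrinsics apply), "R" (3x3) and "t" (3): a world point X has camera coordinates R X + t. Camera axes: x right, y down, z forward; pixel columns grow to the right and rows downward; lengths in m; the calibration is good to about 2 mm. A picture is of the moment at which its call begins. There is no depth.
- ticket.job_done(): hands the job in; it is judged then, once.
The state is a dict: "clock": time; "qpos": joint angles; "qd": joint speeds; "joint_efforts": joint torques, N m; "position": TCP position; "tool_rot": TCP orientation; "force": force on the tool from outside, world axes, zero at the start; "moment": the same for the moment, N m; "grip_width": finger opening in m; "finger_force": force on a finger pad.
Only numpy, scipy, OpenCV 4.12 (cv2) and the standard library are available. Lean on these libraries where they do the work, as an engineer would, in place of code of your own. Each camera call takes 0.05 s, during which the arm holds its last target. There are 200 camera calls.

TASK

One of the two braced glass jars holds a brass weight, the other a dark rubber bung. Unscrew the tight blue cap of the jar with the brass weight, letting its brace hold the jar against the turn; stop turning as soon as the thread lets go, short of the hard stop beyond it, then raise the cap straight up and finish still holding it, level and still, over the open mouth with its lower edge one to four centimetres above the rim. The jar stays seated in its brace, and the other jar, its cap and the things round about are left alone.

Things in the scene. Friction and masses are not known exactly. Their poses are not given: they have to be found in the camera images.
- brace_left: the left jar brace, fixed to the worktop: grey plate 104 x 104 x 8 mm with four aluminium corner angles that rise to 35 mm and keep the square jar from turning (2 mm of play in all). Origin: centre of its underside; x and y along its sides. It stands on the left of the robot, turned by up to 0.5 rad.
- jar_left: the jar in the left brace: clear square glass jar, loose, 62 x 62 mm, 0.45 kg, shoulder at 74 mm, round neck 41 mm across with its rim at 98 mm and a sprung black seal ring 2 to 5 mm high on it. Origin: centre of its underside, resting 8 mm above the worktop; z up. Its x points to the small white dash on its shoulder. It lifts out of the brace if pulled up.
- jar_left_mouth (a point): centre of the rim of the left jar's mouth, 98 mm above the jar's underside
- cap_left: blue ribbed screw cap of the left jar: round, 56 mm across, 26 mm high, 40 g. Origin: on its axis at the skirt's lower edge, 78 mm above the jar's underside when closed (4 mm above the shoulder); z up. Unscrews counterclockwise from above: tight (0.4 to 0.9 N m), rises under 2 mm, pops up 1 mm and is free to lift after 0.8 to 0.95 rad from the start, hard stop after 1.4 to 1.6 rad. Pulled up before, it lifts the jar.
- cap_left_mark (a point): white dash on the top of the left cap, 24 mm from its axis along the cap's x; closed, it stands over the jar's x axis, 0 to 0.08 rad counterclockwise of it
- brace_right: the right jar brace, fixed to the worktop: grey plate 104 x 104 x 8 mm with four aluminium corner angles that rise to 35 mm and keep the square jar from turning (2 mm of play in all). Origin: centre of its underside; x and y along its sides. It stands on the right of the robot, turned by up to 0.5 rad.
- jar_right: the jar in the right brace: clear square glass jar, loose, 62 x 62 mm, 0.45 kg, shoulder at 74 mm, round neck 41 mm across with its rim at 98 mm and a sprung black seal ring 2 to 5 mm high on it. Origin: centre of its underside, resting 8 mm above the worktop; z up. Its x points to the small white dash on its shoulder. It lifts out of the brace if pulled up.
- jar_right_mouth (a point): centre of the rim of the right jar's mouth, 98 mm above the jar's underside
- cap_right: blue ribbed screw cap of the right jar: round, 56 mm across, 26 mm high, 40 g. Origin: on its axis at the skirt's lower edge, 78 mm above the jar's underside when closed (4 mm above the shoulder); z up. Unscrews counterclockwise from above: tight (0.4 to 0.9 N m), rises under 2 mm, pops up 1 mm and is free to lift after 0.8 to 0.95 rad from the start, hard stop after 1.4 to 1.6 rad. Pulled up before, it lifts the jar.
- cap_right_mark (a point): white dash on the top of the right cap, 24 mm from its axis along the cap's x; closed, it stands over the jar's x axis, 0 to 0.08 rad counterclockwise of it
- brass_weight: brass calibration weight with a knob, 32 mm across, 52 mm high, standing loose inside one of the two jars (it may be either); seen through the glass. Origin: centre of its underside
- rubber_bung: dark grey tapered rubber bung, 33 mm across, 42 mm high, standing inside the other jar. Origin: centre of its underside
- bench_timer: white bench timer, 64 x 62 x 20 mm, loose bystander, to be left alone. Origin: centre of its underside
- agar_dish: petri dish, 88 mm across, 16 mm high, loose bystander, to be left alone. Origin: centre of its underside
- steel_forceps: steel forceps, 116 mm long, 10 mm high, loose bystander, to be left alone. Origin: centre of its underside
- black_marker: marker with a black cap, 131 mm long, 12 mm thick, loose bystander, to be left alone. Origin: centre of its underside
- tape: roll of tape, 67 mm across, 19 mm high, loose bystander, to be left alone. Origin: centre of its underside

How it is judged:
On the way:
1. the gripped cap of the jar with the brass weight is turned counterclockwise (by 0.65 rad or more) before it is raised (((horizontal distance between brass_weight and jar_left below 0.035 m and y of cap_left_mark in the frame of jar_left above 0.0145 m and z of cap_left in the frame of jar_left below 0.086 m and contact force between the fingers and cap_left above 1 N) or (horizontal distance between brass_weight and jar_right below 0.035 m and y of cap_right_mark in the frame of jar_right above 0.0145 m and z of cap_right in the frame of jar_right below 0.086 m and contact force between the fingers and cap_right above 1 N))), for 0.1 s.
At the end, for the whole second after the job is handed in: The brass weight's jar: cap in the fingers, lower edge 4 to 50 mm above the rim, within 15 mm of the mouth's axis, tilt under 0.2 rad, still, clear of the jar, turned under 1.36 rad; jar seated within 3 mm, upright, untouched. Other jar seated, its cap's mark within 8 mm of the start (((horizontal distance between brass_weight and jar_left below 0.035 m and z of cap_left in the frame of jar_left_mouth between 0.004 and 0.05 m and horizontal distance between cap_left and jar_left_mouth below 0.015 m and angle between cap_left's own z axis and vertical below 0.2 rad and x of cap_left_mark in the frame of jar_left above 0.005 m and y of cap_left_mark in the frame of jar_left above 0.01 m and contact force between the fingers and cap_left above 1 N and contact force between cap_left and jar_left below 0.2 N and contact force between the arm and jar_left below 0.5 N and linear speed of cap_left below 0.02 m/s and z of jar_left in the frame of brace_left below 0.011 m and angle between jar_left's own z axis and vertical below 0.06 rad and z of jar_right in the frame of brace_right below 0.011 m and distance of cap_right_mark from where it was at the start of the episode below 0.008 m) or (horizontal distance between brass_weight and jar_right below 0.035 m and z of cap_right in the frame of jar_right_mouth between 0.004 and 0.05 m and horizontal distance between cap_right and jar_right_mouth below 0.015 m and angle between cap_right's own z axis and vertical below 0.2 rad and x of cap_right_mark in the frame of jar_right above 0.005 m and y of cap_right_mark in the frame of jar_right above 0.01 m and contact force between the fingers and cap_right above 1 N and contact force between cap_right and jar_right below 0.2 N and contact force between the arm and jar_right below 0.5 N and linear speed of cap_right below 0.02 m/s and z of jar_right in the frame of brace_right below 0.011 m and angle between jar_right's own z axis and vertical below 0.06 rad and z of jar_left in the frame of brace_left below 0.011 m and distance of cap_left_mark from where it was at the start of the episode below 0.008 m))); the arm keeps its last pose, push and grip.
It fails at once if the cap of the jar with the bung is turned or moved by 12 mm at its mark ((not (horizontal distance between brass_weight and jar_left below 0.035 m) and distance of cap_left_mark from where it was at the start of the episode above 0.012 m) or (not (horizontal distance between brass_weight and jar_right below 0.035 m) and distance of cap_right_mark from where it was at the start of the episode above 0.012 m)).
It fails at once if a jar is lifted more than 12 mm out of its brace (z of jar_left in the frame of brace_left above 0.02 m or z of jar_right in the frame of brace_right above 0.02 m).
It fails at once if a bystander is pushed more than 30 mm (distance of any of bench_timer, agar_dish, steel_forceps, black_marker, tape from where it was at the start of the episode above 0.03 m).
It also fails if it takes over 34 s, if anything falls off the work surface, if the arm or the gripper's body presses on something with over 40 N, if the wrist force passes 120 N, or if a joint passes its speed limit or range.

## Working session

There is one attempt and no reset: what is moved stays moved. The work goes in short steps, Python scripts to look and compute and a tool call to move; the robot and the scene stay as the last step left them, time stands still between calls to the robot, and variables do not carry over. Pictures are saved under pics/ and viewed, at most 10 in all, crops included, and the job is handed in when it is done.

Besides the shell and the picture viewer there is one more tool, called as name(argument=value, ...), one argument or row to a line, values as JSON. arm_command: Moves the arm, as the interface text tells. Its arguments: {"type":"object","properties":{"commands":{"type":"array"},"newtons":{"type":"number"}},"required":["commands"]}

```bash
mkdir -p pics; cat > h.py <<'E'
import numpy as np, cv2
from workcell import bot, grab_frame, ticket
def cam(f):
    F=200/np.tan(np.radians(f['vertical_fov'])/2)
    return F,np.array(f['R']),np.array(f['t'])
def ray(f,u,v):
    F,R,t=cam(f); d=np.array([(u-f['cx'])/F,(v-f['cy'])/F]); s=d.copy()
    for _ in range(20): s=d/(1+f['k1']*(s@s))
    return -R.T@t, R.T@np.array([s[0],s[1],1])
def onz(f,u,v,z):
    o,d=ray(f,u,v); return o+d*(z-o[2])/d[2]
def proj(f,X):
    F,R,t=cam(f); c=R@np.array(X)+t; s=c[:2]/c[2]; s=s*(1+f['k1']*(s@s)); return s*F+[f['cx'],f['cy']]
E
python3 - <<'E'
from h import *
for n in ['scene','top']:
    f=grab_frame(n); cv2.imwrite(f'pics/{n}0.png',f['image'][:,:,::-1]); print(n,f['vertical_fov'],f['k1'],-np.array(f['R']).T@f['t'])
    m=cv2.inRange(cv2.cvtColor(f['image'],cv2.COLOR_RGB2HSV),(95,100,40),(125,255,255))
    _,_,st,c=cv2.connectedComponentsWithStats(m)
    print([(s.tolist(),k.round(1).tolist()) for s,k in zip(st[1:],c[1:]) if s[4]>80])
s=bot.observe(); print(s, bot.pinch_z)
E
```

```text
scene 47.80355494318951 -0.12371288571563167 [-0.33741553 -0.60055308  0.74788033]
[([606, 0, 20, 11, 181], [616.2, 4.8]), ([618, 22, 21, 15, 224], [627.8, 28.8]), ([298, 61, 53, 20, 283], [324.3, 68.4]), ([404, 83, 19, 15, 214], [413.1, 90.0]), ([498, 103, 31, 16, 272], [511.8, 110.4]), ([601, 128, 39, 17, 268], [619.9, 135.6]), ([223, 141, 39, 25, 478], [242.4, 156.2]), ([619, 144, 21, 41, 326], [629.6, 170.0]), ([37, 162, 29, 29, 287], [50.1, 174.7]), ([254, 169, 22, 18, 331], [264.1, 177.4]), ([467, 170, 59, 48, 892], [499.6, 193.0]), ([452, 177, 15, 12, 144], [459.0, 182.9]), ([621, 206, 19, 35, 451], [631.2, 224.0]), ([342, 213, 26, 22, 462], [354.5, 223.3]), ([511, 230, 17, 35, 161], [519.0, 244.0]), ([340, 313, 185, 87, 3800], [422.6, 362.4])]
top 49.06909468785643 -0.1057696775003939 [ 0.4168959  -0.02525634  1.29563975]
[([424, 104, 35, 27, 469], [441.6, 115.6]), ([232, 109, 30, 6, 84], [250.5, 111.2]), ([168, 124, 31, 42, 130], [188.1, 150.1]), ([489, 141, 10, 27, 99], [493.3, 152.3]), ([251, 197, 21, 20, 323], [261.4, 206.8]), ([367, 213, 21, 20, 319], [377.2, 222.7]), ([498, 269, 141, 131, 12241], [571.3, 326.2]), ([576, 357, 64, 43, 1459], [617.0, 385.1])]
{'clock': 0.1, 'qpos': array([-1.24919295,  0.5219649 , -0.03633358,  1.59990193,  0.02120365,
        1.02114462, -0.11280727]), 'qd': array([ 0.00098569, -0.00091424,  0.00037147, -0.00133926,  0.00048602,
       -0.00064178,  0.00019366]), 'joint_efforts': array([ 3.97429685e-03, -9.28470469e+01,  1.98447950e+00, -3.70527112e+01,
        1.81821623e-02,  5.36783147e-03,  1.42285671e-05]), 'position': array([0.23857649, 0.57735607, 0.23079427]), 'tool_rot': array([-3.14056153e+00,  7.28445963e-05,  2.74977742e+00]), 'force': array([ 0.22701097, -0.72168507,  0.23778024]), 'moment': array([-0.01787947, -0.01659696,  0.02122529]), 'finger_force': 0.0, 'grip_width': 0.08532071231431142} 0.0187
```

View pics/scene0.png

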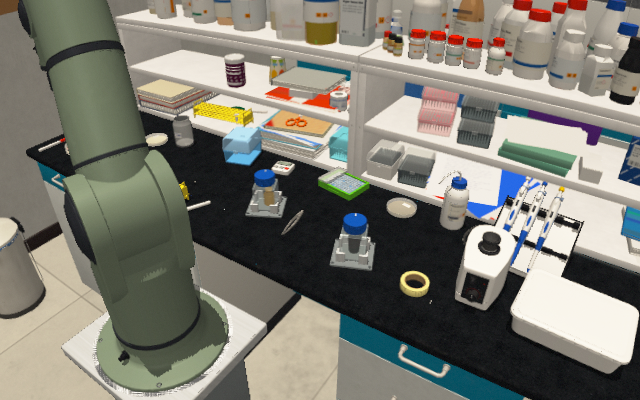

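View pics/top0.png

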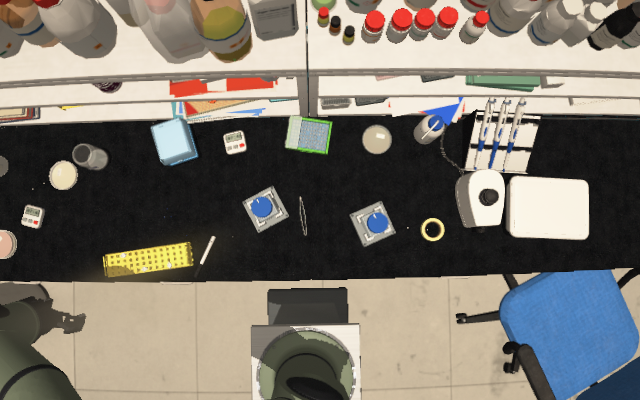

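The scene view shows the left jar at about (265,190) and the right jar at about (354,235). The top view shows their caps at (261,207) and (377,223). I'll enlarge both to check the contents and the dashes.

```bash
python3 - <<'E'
from h import *
fs=grab_frame('scene'); ft=grab_frame('top')
I,T=fs['image'],ft['image']
z=lambda a:cv2.resize(a,(400,300),interpolation=cv2.INTER_CUBIC)
im=np.vstack([np.hstack([z(I[160:220,225:305]),z(I[208:268,315:395])]),np.hstack([z(T[177:237,226:306]),z(T[193:253,335:415])])])
cv2.imwrite('pics/zoom.png',im[:,:,::-1])
for n,f,a in (('L',ft,(251,197,21,20)),('R',ft,(367,213,21,20))):
    x,y,w,h=a; x-=2;y-=2
    s=T[y:y+h+4,x:x+w+4]; hs=cv2.cvtColor(s,cv2.COLOR_RGB2HSV)
    m=cv2.inRange(hs,(95,100,40),(125,255,255)); cn=max(cv2.findContours(m,0,2)[0],key=cv2.contourArea)
    (cx,cy),r=cv2.minEnclosingCircle(cn); cx+=x;cy+=y
    yy,xx=np.mgrid[y:y+h+4,x:x+w+4]
    rr=np.hypot(xx-cx,yy-cy); w_=np.clip(130-hs[:,:,1].astype(float),0,None)*(hs[:,:,2]>110)*(rr<r)*(rr>4)
    mu,mv=(xx*w_).sum()/w_.sum(),(yy*w_).sum()/w_.sum()
    c=onz(f,cx,cy,.112); mk=onz(f,mu,mv,.112)
    print(n,cx,cy,r,c,'mark',mu,mv,mk,np.arctan2(*(mk-c)[1::-1]),np.hypot(*(mk-c)[:2]))
    # plate corners
    g=cv2.inRange(cv2.cvtColor(T,cv2.COLOR_RGB2HSV),(0,0,85),(179,255,255))
    _,lab=cv2.connectedComponents(g); l=lab[int(cy),int(cx)]
    b=cv2.minAreaRect(np.argwhere(lab==l)[:,::-1].astype(np.float32)); P=[onz(f,*p,.008) for p in cv2.boxPoints(b)]
    P=np.array(P); print(b,P.mean(0),np.arctan2(P[1,1]-P[0,1],P[1,0]-P[0,0])%(np.pi/2), np.linalg.norm(P[1]-P[0]))
E
```

```text
L 261.14173221588135 206.66535472869873 10.407084465026855 [0.49209863 0.11091055 0.112     ] mark 257.67319098457887 205.02669039145908 [0.49671296 0.12028872 0.112     ] 1.1135458187915175 0.010451887314536883
((265.1766052246094, 208.82801818847656), (35.4897575378418, 35.42203140258789), 61.69924545288086) [0.49228689 0.11111528 0.008     ] 0.47865058848641207 0.10445291340760843
R 377.0 222.5 10.30786418914795 [ 0.44322537 -0.20173872  0.112     ] mark 374.6305810397553 218.63730886850152 [ 0.45380166 -0.19561759  0.112     ] 0.5246552324432293 0.012219905216452281
((372.226806640625, 223.5103302001953), (35.84172058105469, 35.53711700439453), 66.03751373291016) [ 0.44300957 -0.20318274  0.008     ] 0.3959477300228913 0.10554476119632399
```

View pics/zoom.png

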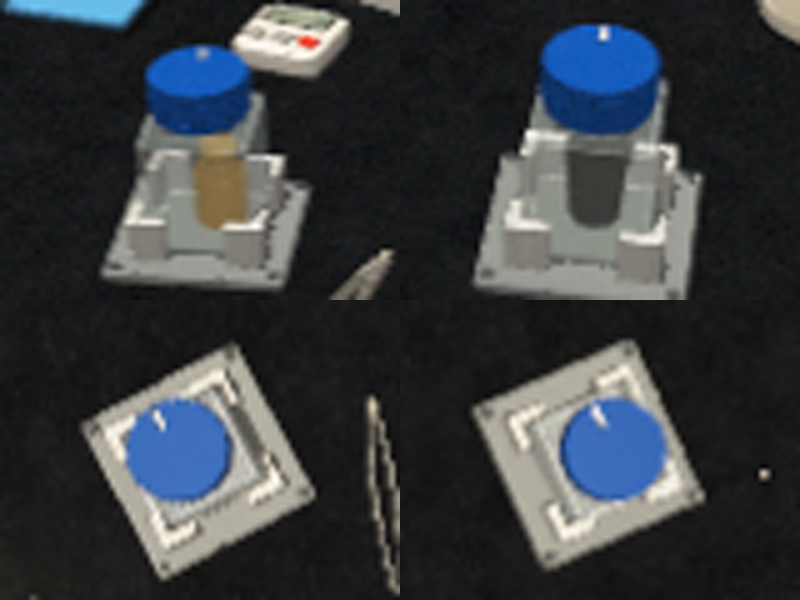

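The left jar holds the brass weight, seen as the tan knobbed shape at about (222,185) in the enlarged view; the right jar holds the dark bung. The left cap's axis is at about (0.492, 0.111), with the brace and jar yaw near 0.48 and the dash close to that direction.

arm_command(
  commands=[
    [[12.7, -23.3, 0], -0.03, -1],
    [[12.7, -23.3, 0], -0.03, -1],
    [[12.7, -23.3, 0], -0.03, -1],
    [[12.7, -23.3, 0], -0.03, -1],
    [[12.7, -23.3, 0], -0.03, -1],
    [[12.7, -23.3, 0], -0.03, -1],
    [[12.7, -23.3, 0], -0.03, -1],
    [[12.7, -23.3, 0], -0.03, -1],
    [[12.7, -23.3, 0], -0.03, -1],
    [[12.7, -23.3, 0], -0.03, -1],
    [[12.7, -23.3, 0], -0.03, -1],
    [[12.7, -23.3, 0], -0.03, -1],
    [[12.7, -23.3, 0], -0.03, -1],
    [[12.7, -23.3, 0], -0.03, -1],
    [[12.7, -23.3, 0], -0.03, -1],
    [[12.7, -23.3, 0], -0.03, -1],
    [[12.7, -23.3, 0], -0.03, -1],
    [[12.7, -23.3, 0], -0.03, -1],
    [[12.7, -23.3, 0], -0.03, -1],
    [[12.7, -23.3, 0], -0.03, -1],
  ],
)

```text
clock: 2.2
position: [0.493, 0.1106, 0.2313]
tool_rot: [3.142, -0.0, 2.149]
force: [0.2, -0.4, 0.2]
grip_width: 0.085
finger_force: 0.0
```

arm_command(
  commands=[
    [[0, 0, 0], 0, -1],
    [[0, 0, 0], 0, -1],
  ],
)

```text
clock: 2.4
position: [0.4926, 0.1115, 0.2311]
tool_rot: [-3.141, -0.0, 2.149]
force: [-0.2, 0.9, -0.4]
grip_width: 0.0852
finger_force: 0.0
```

```bash
python3 - <<'E'
from h import *
print(bot.observe())
f=grab_frame('wrist'); cv2.imwrite('pics/w1.png',f['image'][:,:,::-1])
print(-np.array(f['R']).T@f['t'], proj(f,[.492,.111,.112]))
m=cv2.inRange(cv2.cvtColor(f['image'],cv2.COLOR_RGB2HSV),(100,120,40),(125,255,255))
for c in cv2.findContours(m,0,2)[0]:
    if cv2.contourArea(c)>300: print(cv2.boundingRect(c),cv2.minEnclosingCircle(c))
E
```

```text
{'clock': 2.4, 'qpos': array([-0.53247269,  0.33960907,  0.24562233,  1.92102233, -0.10422591,
        0.89341249,  0.34347252]), 'qd': array([-2.02088087e-02, -5.25273779e-03, -1.56954200e-02,  4.14298133e-03,
       -2.25219546e-03, -3.04226375e-05, -3.32017115e-03]), 'joint_efforts': array([ 2.43170276e+00, -6.81499100e+01,  6.66486651e+00, -3.39058185e+01,
        1.43538248e-01, -9.64145875e-03,  1.48135750e-01]), 'position': array([0.49261065, 0.11146096, 0.23114737]), 'tool_rot': array([-3.14129088e+00, -1.55332991e-04,  2.14914005e+00]), 'force': array([-0.17109229,  0.90501753, -0.39603164]), 'moment': array([0.00934906, 0.00825036, 0.00992893]), 'finger_force': 0.0, 'grip_width': 0.08524858288243072}
[0.45171306 0.17299566 0.37454172] [320.94480325 187.10813197]
(135, 350, 42, 40) ((152.30593872070312, 366.8152160644531), 23.69489097595215)
(0, 290, 75, 110) ((33.152549743652344, 348.9711608886719), 60.016571044921875)
(515, 233, 61, 60) ((545.0, 262.0), 41.72539138793945)
(291, 154, 59, 61) ((319.5177001953125, 184.3318634033203), 30.368160247802734)
(513, 16, 88, 115) ((569.3095092773438, 77.07142639160156), 61.18292999267578)
```

View pics/w1.png

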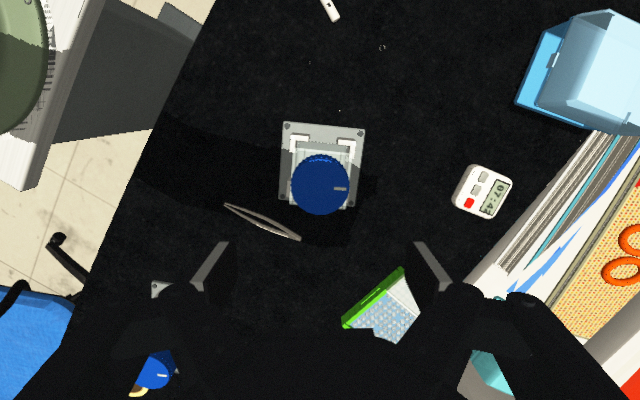

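arm_command(
  commands=[
    [[-0.5, -0.3, -15], 0, -1],
    [[0, 0, -15], 0, -1],
    [[0, 0, -15], 0, -1],
    [[0, 0, -15], 0, -1],
    [[0, 0, -15], 0, -1],
    [[0, 0, -15], 0, -1],
    [[0, 0, -15], 0, -1],
    [[0, 0, -15], 0, -1],
    [[0, 0, -10], 0, -1],
    [[0, 0, -8], 0, -1],
    [[0, 0, -6], 0, -1],
    [[0, 0, -4], 0, -1],
    [[0, 0, 0], 0, -1],
    [[0, 0, 0], 0, -1],
  ],
)

```text
clock: 3.85
position: [0.4923, 0.1114, 0.0836]
tool_rot: [3.141, 0.0, 2.15]
force: [-0.1, 0.4, -0.2]
grip_width: 0.0855
finger_force: 0.0
```

```bash
python3 - <<'E'
from h import *
print(bot.observe()['position'],bot.observe()['force'])
f=grab_frame('scene'); I=f['image']; p=proj(f,[.492,.111,.1]).astype(int); print(p)
a=I[p[1]-50:p[1]+40,p[0]-60:p[0]+60]; a=cv2.resize(a,(480,360),interpolation=cv2.INTER_CUBIC)
g=grab_frame('wrist')['image'][90:330,160:480]; g=cv2.resize(g,(320,360)) 
cv2.imwrite('pics/s2.png',np.hstack([a,g])[:,:,::-1])
E
```

```text
[0.4923386  0.11136349 0.08355081] [-0.06053129  0.38709265 -0.17658321]
[264 176]
```

View pics/s2.png

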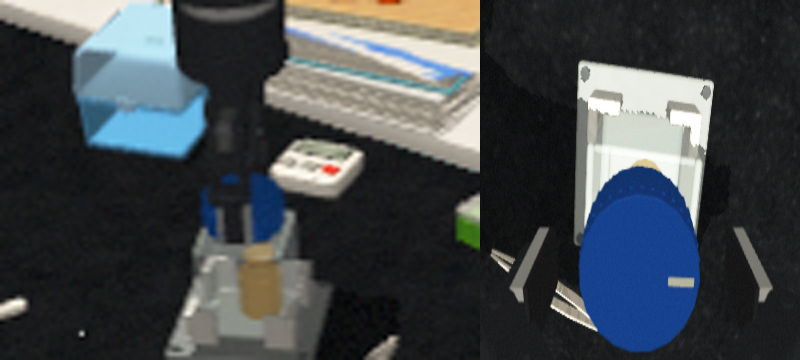

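The scene view shows the near finger beside the blue cap. In the wrist view the cap, spanning 580–700, sits midway between the fingers at about 537 and 745. I'll close now.

arm_command(
  commands=[
    [[0, 0, 0], 0, 1],
    [[0, 0, 0], 0, 1],
    [[0, 0, 0], 0, 1],
    [[0, 0, 0], 0, 1],
    [[0, 0, 0], 0, 1],
    [[0, 0, 0], 0, 1],
    [[0, 0, 0], 0, 1],
    [[0, 0, 0], 0, 1],
  ],
  newtons=80,
)

```text
clock: 4.75
position: [0.4922, 0.1112, 0.0838]
tool_rot: [3.141, -0.0, 2.15]
force: [-4.6, -1.2, 11.6]
grip_width: 0.0538
finger_force: 81.4
```

```bash
python3 -c "
from h import *
s=bot.observe();print(s['clock'],s['position'],s['tool_rot'],s['force'],s['moment'],s['qpos'][6],s['joint_efforts'][6])"
```

```text
4.75 [0.4921513  0.11122775 0.0837568 ] [ 3.14145051e+00 -5.17007496e-05  2.14954693e+00] [-4.56917588 -1.23046244 11.59628243] [-0.26937635  0.78730866 -0.04390922] 0.4117784357019748 0.04906500689685345
```

arm_command(
  commands=[
    [[0, 0, 0], 0.05, 1],
    [[0, 0, 0], 0.05, 1],
    [[0, 0, 0], 0.05, 1],
    [[0, 0, 0.2], 0.05, 1],
    [[0, 0, 0.2], 0.05, 1],
    [[0, 0, 0.2], 0.05, 1],
  ],
)

```text
clock: 5.35
position: [0.4924, 0.1116, 0.0843]
tool_rot: [3.141, 0.0, 2.451]
force: [-1.5, 2.7, 3.9]
grip_width: 0.0534
finger_force: 82.9
```

```bash
cat > st.py <<'E'
from h import *
s=bot.observe();print(s['clock'],s['position'].round(4),s['tool_rot'].round(3),s['force'].round(1),s['moment'].round(2),s['qpos'][6].round(3),s['grip_width'],s['finger_force'])
E
python3 st.py
```

```text
5.35 [0.4924 0.1116 0.0843] [3.141 0.    2.451] [-1.5  2.7  3.9] [ 0.52  0.11 -0.31] 0.631 0.053415330607103316 82.88737367838621
```

arm_command(
  commands=[
    [[0, 0, 0], 0.05, 1],
    [[0, 0, 0], 0.05, 1],
    [[0, 0, 0], 0.05, 1],
    [[0, 0, 0], 0.05, 1],
    [[0, 0, 0], 0.05, 1],
    [[0, 0, 0.2], 0.05, 1],
    [[0, 0, 0.2], 0.05, 1],
  ],
)

```text
clock: 6.05
position: [0.4925, 0.1115, 0.0848]
tool_rot: [3.141, 0.001, 2.802]
force: [-2.2, 0.1, 6.1]
grip_width: 0.0532
finger_force: 82.6
```

```bash
python3 st.py; python3 - <<'E'
from h import *
f=grab_frame('scene'); I=f['image']; a=cv2.resize(I[126:216,204:324],(480,360),interpolation=cv2.INTER_CUBIC)
g=cv2.resize(grab_frame('wrist')['image'][90:330,160:480],(320,360)) 
cv2.imwrite('pics/s3.png',np.hstack([a,g])[:,:,::-1])
E
```

```text
6.05 [0.4925 0.1115 0.0848] [3.141e+00 1.000e-03 2.802e+00] [-2.2  0.1  6.1] [ 0.2   0.17 -0.1 ] 0.889 0.053194599984071396 82.63953248038888
```

View pics/s3.png

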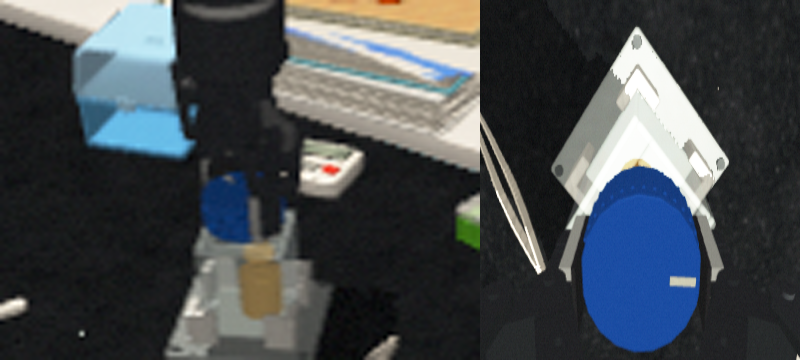

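The dash is still at about (683,282) in the wrist view, so the cap turns with the fingers without slipping. The jar stays square in its brace. It has turned 0.65 rad so far.

arm_command(
  commands=[
    [[0, 0, 0], 0.05, 1],
    [[0, 0, 0], 0.05, 1],
    [[0, 0, 0], 0.05, 1],
  ],
)

```text
clock: 6.45
position: [0.4926, 0.1113, 0.0848]
tool_rot: [3.141, 0.001, 2.951]
force: [0.1, -0.6, 7.8]
grip_width: 0.0532
finger_force: 83.1
```

```bash
python3 st.py
```

```text
6.45 [0.4926 0.1113 0.0848] [3.141e+00 1.000e-03 2.951e+00] [ 0.1 -0.6  7.8] [-0.13  0.13 -0.07] 1.0 0.0531621951425781 83.0937111005187
```

arm_command(
  commands=[
    [[0, 0, 0], 0.05, 1],
  ],
)

```text
clock: 6.55
position: [0.4926, 0.1113, 0.0848]
tool_rot: [3.141, 0.001, 3.002]
force: [-1.1, -1.0, 7.7]
grip_width: 0.0538
finger_force: 83.1
```

```bash
python3 st.py
```

```text
6.55 [0.4926 0.1113 0.0848] [3.141e+00 1.000e-03 3.002e+00] [-1.1 -1.   7.7] [-0.07  0.17 -0.05] 1.038 0.05382322139560066 83.09020103886724
```

arm_command(
  commands=[
    [[0, 0, 0], 0.05, 1],
  ],
)

```text
clock: 6.65
position: [0.4926, 0.1113, 0.0848]
tool_rot: [3.141, 0.001, 3.051]
force: [-0.7, 0.2, 8.1]
grip_width: 0.0537
finger_force: 83.1
```

```bash
python3 st.py
```

```text
6.65 [0.4926 0.1113 0.0848] [3.141e+00 1.000e-03 3.051e+00] [-0.7  0.2  8.1] [ 0.04  0.16 -0.05] 1.075 0.05369931677477946 83.07680658996105
```

arm_command(
  commands=[
    [[0, 0, 0], 0.05, 1],
  ],
)

```text
clock: 6.75
position: [0.4926, 0.1114, 0.0848]
tool_rot: [3.141, 0.001, 3.102]
force: [-1.9, -0.0, 8.9]
grip_width: 0.0538
finger_force: 83.1
```

```bash
python3 st.py
```

```text
6.75 [0.4926 0.1114 0.0848] [3.141e+00 1.000e-03 3.102e+00] [-1.9 -0.   8.9] [ 0.03  0.22 -0.05] 1.112 0.05380986009564531 83.06545324623585
```

arm_command(
  commands=[
    [[0, 0, 0], 0.05, 1],
    [[0, 0, 0], 0.04, 1],
  ],
)

```text
clock: 6.95
position: [0.4925, 0.1113, 0.0848]
tool_rot: [3.142, 0.001, -3.092]
force: [-1.8, -0.6, 8.6]
grip_width: 0.0537
finger_force: 83.1
```

```bash
python3 st.py
```

```text
6.95 [0.4925 0.1113 0.0848] [ 3.142e+00  1.000e-03 -3.092e+00] [-1.8 -0.6  8.6] [-0.12  0.35 -0.12] 1.18 0.05372492075306064 83.11056828126311
```

arm_command(
  commands=[
    [[0, 0, 1], 0, 1],
    [[0, 0, 1], 0, 1],
    [[0, 0, 1], 0, 1],
    [[0, 0, 1], 0, 1],
    [[0, 0, 0], 0, 1],
  ],
)

```text
clock: 7.45
position: [0.4921, 0.1113, 0.0884]
tool_rot: [-3.141, -0.0, -3.094]
force: [-1.0, -0.5, -0.5]
grip_width: 0.0535
finger_force: 83.8
```

```bash
python3 st.py;  python3 - <<'E'
from h import *
f=grab_frame('scene'); I=f['image']; a=cv2.resize(I[126:216,204:324],(480,360),interpolation=cv2.INTER_CUBIC)
g=cv2.resize(grab_frame('wrist')['image'][90:330,160:480],(320,360)) 
cv2.imwrite('pics/s4.png',np.hstack([a,g])[:,:,::-1])
E
```

```text
7.45 [0.4921 0.1113 0.0884] [-3.141 -0.    -3.094] [-1.  -0.5 -0.5] [-0.17  0.11 -0.01] 1.179 0.05352122905204314 83.83310129866004
```

View pics/s4.png

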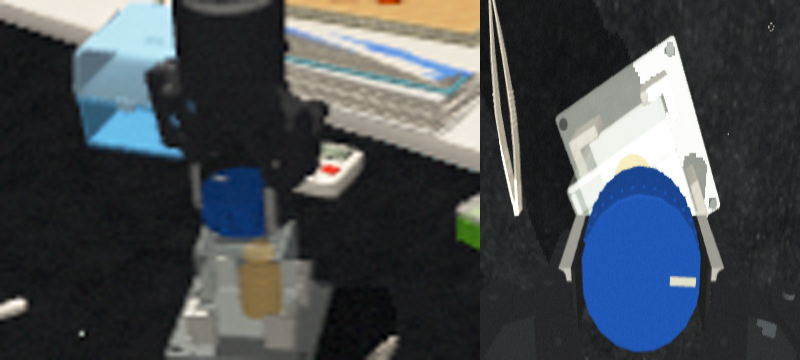

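The dash has kept its place between the fingers. After about 4 mm of lift the vertical force is only the cap's weight, so the thread is free and the jar is still seated. I'll raise the cap straight up.

arm_command(
  commands=[
    [[0, 0, 2], 0, 1],
    [[0, 0, 4], 0, 1],
    [[0, 0, 4], 0, 1],
    [[0, 0, 5], 0, 1],
    [[0, 0, 5], 0, 1],
    [[0, 0, 5], 0, 1],
    [[0, 0, 5], 0, 1],
    [[0, 0, 4], 0, 1],
    [[0, 0, 3], 0, 1],
    [[0, 0, 2], 0, 1],
    [[0, 0, 1], 0, 1],
    [[0, 0, 0], 0, 1],
    [[0, 0, 0], 0, 1],
    [[0, 0, 0], 0, 1],
    [[0, 0, 0], 0, 1],
  ],
)

```text
clock: 9.05
position: [0.4922, 0.1113, 0.1282]
tool_rot: [-3.142, -0.0, -3.093]
force: [0.1, -1.2, -0.3]
grip_width: 0.0535
finger_force: 83.8
```

```bash
python3 st.py;  python3 - <<'E'
from h import *
f=grab_frame('scene'); I=f['image']; a=cv2.resize(I[126:216,204:324],(480,360),interpolation=cv2.INTER_CUBIC)
g=cv2.resize(grab_frame('wrist')['image'][90:330,160:480],(320,360)) 
cv2.imwrite('pics/s5.png',np.hstack([a,g])[:,:,::-1])
print([((proj(f,[.492,.111,z])-[204,126])*4).round() for z in (.082,.106,.13,.157)])
E
```

```text
9.05 [0.4922 0.1113 0.1282] [-3.142 -0.    -3.093] [ 0.1 -1.2 -0.3] [ 0.03 -0.    0.04] 1.194 0.05348814628635698 83.79988325759768
[array([242., 225.]), array([240., 195.]), array([238., 165.]), array([236., 131.])]
```

View pics/s5.png

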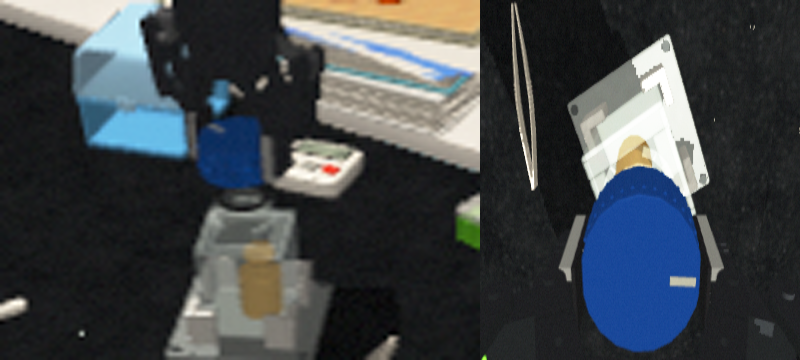

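The cap is held level between the fingers, its lower edge near row 188 and about 2.5 cm above the open neck near row 197. The jar and brass weight are still seated in the brace. I'm handing in.

```bash
python3 -c "
from h import *
print(ticket.job_done())"
```

```text
the job is handed in; nothing more can be done
None
```

I unscrewed the left jar's cap (the one with the brass weight) by about 1.04 rad, raised it about 2.5 cm above the rim and handed the job in with it held level and still; the hand-in call gave no verdict.

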